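Level resin samples under a rod-guided press platen

ROBOT

A 7-joint arm with a two-finger parallel gripper is mounted at the origin on a cart in front of the work surface, level with it; the furniture and walls round the work are solid. World frame = base frame: x ahead of the robot, y to its left, z up, the work surface at z = 0. Lengths are in m, angles in degrees, forces in N, time in s.
With the tool pointing down it reaches from about 0.4 to 0.875 m from the base axis. Payload 4.4 kg.
Tool frame: the origin (TCP) lies at the centre of the arm's flange, where the gripper is bolted on; the fingertips stand 173 mm ahead of it and the grasp point (between the pads) lies 155 mm ahead of it; z points along the fingers, y is the line along which they close (so a half turn about z gives the same grasp; the last joint's range is limited). The gripper opens to 85 mm and grips with 20 to 120 N. Pads are 22 mm wide; open, the fingers measure 114 mm over their backs; the gripper's body (76 mm by 85 mm) begins 54 mm behind the grasp point. The pads swing forward as they close: fully open they stand 13 mm farther back than shut.
Start: joints at [60.974, 36.005, 2.206, 86.941, -1.547, 57.084, -1.146], TCP at [0.277, -0.588, 0.405] pointing down, gripper open.
Joint ranges: [-175.42, 175.42], [-21.48, 121.26], [-71.46, 75.88], [10.55, 141.38], [-63.04, 243.04], [13.31, 113.54], [-168.57, 168.57]. Speed limits (degrees/s): [147.25, 147.25, 180, 180, 180, 180, 180].

INTERFACE

Orientations are given as [roll, pitch, yaw] about the fixed x, y, z axes, in that order (R = Rz(yaw) Ry(pitch) Rx(roll)).
In Python, from plant import get_state, snapshot, get_calibration, job_done gives the robot as it stands. The module is installed in compiled form; this text tells all that it offers.
- The arm moves only by the tool move_arm, never from a script. Its argument "series" is a list of rows, each a list of 3 entries, a list of its own where there are three numbers: the closure in counts, from 0 (fully open) to 255 (shut), then the shift along the tool's x, y, z in units of 30 cm (1.0 is 30 cm), then the turn about the tool's z in units of 90 degrees (1.0 is 90 degrees). In form: [[gripper, [tx, ty, tz], spin], ...]. A call has 1 to 12 rows; each row is the pose to reach, as a shift and turn from the pose commanded when the call began, along the tool's axes at that moment; what a row does not reach only later rows make up. A row lasts 1/10 s, in which the tool goes at most 50 mm and 8.59 degrees, less where a joint would pass 70% of its speed; a pose out of reach is approached as far as the arm can. A call with a number of a shift or a turn outside -1 to 1 is refused whole. A call with a gripper value outside its range is refused whole. The fingers move at their own pace and stop on an object; the grip force is fixed at half the most. Time passes only in rows, so rows that repeat a pose let the fingers close. It gives the time, the measured TCP pose, the force, the opening and the grip force at its end, in the units of the state.
- get_state(): the state, without advancing time (a new reading comes with each control period).
- snapshot(name): name is "scene" or "top"; returns (picture, depth): 400x640x3 uint8, red, green, blue; 400x640 float32, m along the optical axis (not along the pixel's ray), 0 where there is no reading.
- get_calibration(name): a dict with "mtx" (3x3 intrinsics, pixels), "k1" (the pictures are not rectified: a ray, as slopes to the right and down, at radius r is drawn at 1 + k1 r^2 times it, then the intrinsics apply), "pose" (4x4, takes a point from camera to world coordinates). Camera axes: x right, y down, z forward; pixel columns grow to the right and rows downward; lengths in m; the calibration is good to about 2 mm. A picture is of the moment at which its call begins. get_calibration takes no time and is no camera call.
- job_done(): hands the job in; it is judged then, once.
The state is a dict: "clock": time; "joint_pos": joint angles; "joint_vel": joint speeds; "tau": joint torques, N m; "position": TCP position; "ee_rot": TCP orientation; "wrist_force": force on the tool from outside, world axes, zero at the start; "moment": the same for the moment, N m; "grip_width": finger opening in m; "gripper_force": force on a finger pad.
Only numpy, scipy, OpenCV 4.12 (cv2) and the standard library are available. Lean on these libraries where they do the work, as an engineer would, in place of code of your own. Each camera call takes 0.05 s, during which the arm holds its last target. There are 200 camera calls.

TASK

Pick up the press platen by its black handle bar, lower it square over the tall guide rod onto the three resin samples, and ease it down slowly, samples and all, until you feel it sit on the brass stop collar, whose height differs each time. Press it home there firmly but gently, with about 15 N by the hand for a second and never over 30 N, then let go and leave it. Leave the dropper bottle, the loupe and the box of gauge blocks where they are.

Things in the scene. Friction and masses are not known exactly. Their poses are not given: they have to be found in the camera images.
- platen: Loose press platen, 0.35 kg: steel disc 104 mm across and 8 mm thick with a brass guide bush (36 mm across, up to 34 mm above the underside) and a dark bail handle. Origin at the middle of the underside, on the bore's axis; z up, x along the handle bar. The bore goes right through, 17.6 mm wide and 34 mm long. It starts standing upright on the worktop. Its yaw about the rod does not matter.
- platen_grip (a point): Middle of the platen's black handle bar, 132 mm above the underside, straight over the bore. The bar is 86 mm long (platen x), 14 mm thick (platen y, grip it across this) and 18 mm high; the two uprights under it stand 36 mm each side of the middle along x. The space under the bar is open for the rod.
- fixture: Fixed levelling fixture: round grey base 132 mm across, 12 mm high, with the vertical steel guide rod in its middle. Origin at the middle of the underside; z up.
- rod_top (a point): Tip of the guide rod, on its axis, 125 mm above the worktop. The rod is 16 mm in diameter; the top 10 mm is a cone that narrows to 7 mm.
- carrier (a joint): Height of the sample carrier, an aluminium disc 112 mm across that slides on the rod: metres pushed down from its upper end (0) to 0.030. It starts near the top. It stays wherever it is put, held by a drag of about 9 N; the platen's weight alone does not move it.
- samples_top (a point): Point on the rod's axis level with the flush tops of the three resin samples (beige, black, pale green; 32 mm across, 38 mm from the rod) fixed on the carrier; 72 mm above the worktop when the carrier reads 0.
- height_stop: Brass stop on the rod; origin: its foot, 12 mm above the worktop. Its collar (29 mm across) is clamped inside the ring of samples, upper face 44 to 64 mm above the worktop, below the sample tops; the height is not measured, feel for it. While the samples slide the hand pushes about 5 N beyond the platen's weight; the collar then does not give, and over 10 mm/s is a hard knock. The platen ends on it.
- dropper: Bystander: brown dropper bottle with black bulb, 34 mm across, 102 mm high. Origin at the middle of its underside.
- loupe: Bystander: black stand loupe, 40 mm across, 42 mm high. Origin at the middle of its underside.
- block_box: Bystander: wooden box of gauge blocks, 70 x 150 x 36 mm. Origin at the middle of its underside.

How it is judged (in metres and radians):
On the way, in this order (a step that is already met when the one before it is completed fails the run):
1. the platen is threaded on the rod, square, above the collar (horizontal distance between platen and rod_top below 0.003 m and z of platen in the frame of rod_top below -0.015 m and angle between platen's own z axis and vertical below 0.08 rad), for 0.1 s.
2. the platen is pressed firmly on the stop collar (contact force between platen and height_stop above 5 N and horizontal distance between platen and rod_top below 0.003 m), for 0.3 s.
At the end, for the whole second after the job is handed in: The platen stands on the guide rod (bore within 3 mm of the axis), tilted less than 0.04 rad and at rest, its weight borne by the stop collar (over 0.5 N on it), with the sample tops against its underside (within 2 mm) (horizontal distance between platen and rod_top below 0.003 m and contact force between platen and height_stop above 0.5 N and z of samples_top in the frame of platen between -0.002 and 0.002 m and angle between platen's own z axis and vertical below 0.04 rad and linear speed of platen below 0.01 m/s); the robot touches nothing.
It fails at once if more than 35 N between platen and stop collar (contact force between platen and height_stop above 35 N).
It fails at once if more than 35 N between platen and rod, samples or base (contact force between platen and fixture above 35 N).
It fails at once if the platen is out of square by more than 0.15 rad at the rod (horizontal distance between platen and rod_top below 0.015 m and z of platen in the frame of rod_top below 0 m and angle between platen's own z axis and vertical above 0.15 rad).
It fails at once if the dropper bottle, the loupe or the box of gauge blocks is moved by more than 20 mm (distance of any of dropper, loupe, block_box from where it was at the start of the episode above 0.02 m).
It also fails if it takes over 58 s, if anything falls off the work surface, if the arm or the gripper's body presses on something with over 40 N, if the wrist force passes 120 N, or if a joint passes its speed limit or range.

## Working session

There is one attempt and no reset: what is moved stays moved. The work goes in short steps, Python scripts to look and compute and a tool call to move; the robot and the scene stay as the last step left them, time stands still between calls to the robot, and variables do not carry over. Pictures are saved under pics/ and viewed, at most 10 in all, crops included, and the job is handed in when it is done.

Besides the shell and the picture viewer there is one more tool, called after "Request:" as name([rows], argument=value, ...), one row to a line, values as JSON. move_arm: Moves the arm, as the interface text tells. Shifts and turns lie within -1 to 1; 1 stands for 30 cm of shift or 90 degrees of turn. Its arguments: {"type":"object","properties":{"series":{"type":"array"}},"required":["series"]}

```bash
mkdir -p pics; cat > h.py <<'E'
import numpy as np, cv2
from plant import *
def world(cal,u,v,d):
    K=np.array(cal["mtx"]);xd=(u-K[0,2])/K[0,0];yd=(v-K[1,2])/K[1,1]
    x,y=xd,yd
    for _ in range(20):
        f=1+cal["k1"]*(x*x+y*y);x,y=xd/f,yd/f
    P=np.stack([x*d,y*d,d,np.ones_like(d)],-1)
    return (P@np.array(cal["pose"]).T)[...,:3]
def cloud(n):
    im,d=snapshot(n);v,u=np.mgrid[0:400,0:640].astype(float)
    return im,d,world(get_calibration(n),u,v,d.astype(float))
E
python3 - <<'E'
from h import *
for n in("top","scene"):
    im,d,P=cloud(n);cv2.imwrite(f"pics/{n}0.png",im[...,::-1]);np.savez(n+"0.npz",im=im,d=d,P=P)
    c=get_calibration(n);print(c)
print(get_state())
E
```

```text
{'mtx': array([[496.1533984 ,   0.        , 316.97762282],
       [  0.        , 496.1533984 , 202.41862372],
       [  0.        ,   0.        ,   1.        ]]), 'k1': 0.0065299807422787015, 'pose': array([[-0.00917666, -0.98961899,  0.1434226 ,  0.40853291],
       [-0.9998495 ,  0.00696899, -0.01588751, -0.01253244],
       [ 0.01472307, -0.14354681, -0.989534  ,  1.247454  ],
       [ 0.        ,  0.        ,  0.        ,  1.        ]])}
{'mtx': array([[442.14823121,   0.        , 315.00810731],
       [  0.        , 442.14823121, 200.64392819],
       [  0.        ,   0.        ,   1.        ]]), 'k1': -0.029857528729210905, 'pose': array([[-0.83203993, -0.26925855,  0.4849839 ,  0.10510272],
       [-0.55422614,  0.44024014, -0.7064149 ,  0.66337042],
       [-0.02330113, -0.85655616, -0.51552751,  0.60443039],
       [ 0.        ,  0.        ,  0.        ,  1.        ]])}
{'clock': 0.1, 'joint_pos': array([60.97444582, 36.05428821,  2.20248548, 86.99074401, -1.54701469,
       57.08396637, -1.1454992 ]), 'joint_vel': array([-0.06352967, -0.18995229,  0.01213099, -0.04514212,  0.00444524,
       -0.04664636, -0.03281425]), 'tau': array([ 2.24110045e-03, -5.64530253e+01,  1.23007771e+00, -1.93975192e+01,
        1.12542347e-02,  5.38740322e-03,  1.59446762e-05]), 'position': array([ 0.27724463, -0.58761341,  0.40387047]), 'ee_rot': array([-1.79900672e+02,  8.90301970e-04,  2.52560761e+01]), 'wrist_force': array([ 1.24505881, -0.36863394, -0.60117947]), 'moment': array([-0.02103613,  0.01339471,  0.03177869]), 'gripper_force': 0.0, 'grip_width': 0.08538101022749513}
```

View pics/top0.png

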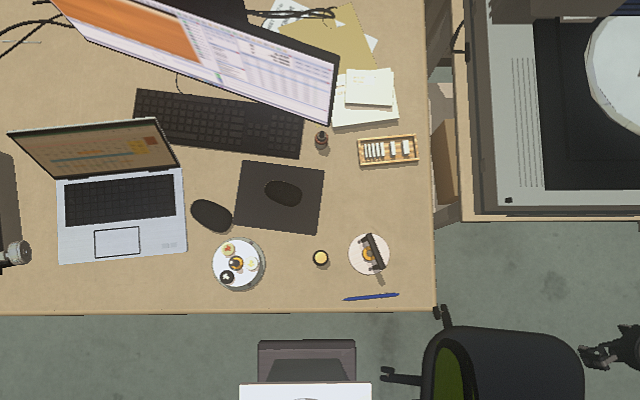

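View pics/scene0.png

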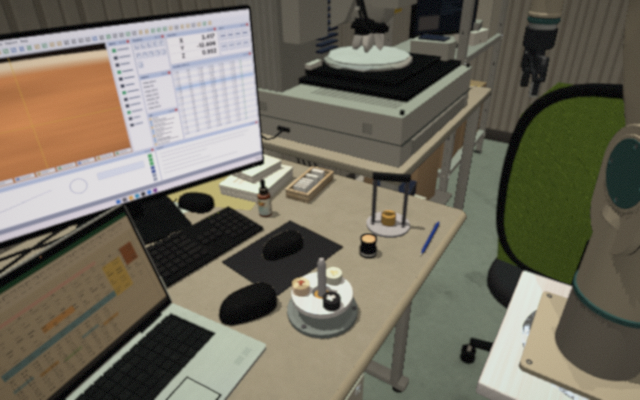

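The top view has the platen disc at about (369,254), with its dark bar running from (366,236) to (378,270). The fixture is at about (238,263), the loupe at (320,258), the dropper at (321,140) and the box at (388,150). The scene view confirms this layout.

```bash
python3 - <<'E'
from h import *
T=np.load("top0.npz");S=np.load("scene0.npz")
for nm,D,bp,bf in(("top",T,(335,400,220,290),(205,275,225,300)),("scene",S,(355,425,165,245),(280,365,250,340))):
    P=D["P"];d=D["d"]
    def sel(b,z0,z1):
        Q=P[b[2]:b[3],b[0]:b[1]][d[b[2]:b[3],b[0]:b[1]]>0];return Q[(Q[:,2]>z0)&(Q[:,2]<z1)]
    q=sel(bp,.12,.16)
    r=cv2.minAreaRect(q[:,:2].astype(np.float32)*1000)
    print(nm,"bar",len(q),q.mean(0),np.percentile(q[:,2],[5,50,95]),r)
    for lab,b,z0,z1 in(("disc",bp,.004,.014),("bush",bp,.026,.045),("carrier/samples",bf,.045,.08),("samples",bf,.064,.085),("rod",bf,.09,.14),("base",bf,.006,.018)):
        q=sel(b,z0,z1)
        if len(q)>4:
            print(lab,len(q),np.round(cv2.minEnclosingCircle(q[:,:2].astype(np.float32)*1000)[0],1),np.round(cv2.minEnclosingCircle(q[:,:2].astype(np.float32)*1000)[1],1),q.mean(0).round(4),q[:,2].max().round(4))
im=T["im"];c=np.hstack([im[225:300,335:405],im[225:300,203:273]])
cv2.imwrite("pics/c.png",cv2.resize(c,None,fx=5.6,fy=5.6,interpolation=cv2.INTER_CUBIC)[...,::-1])
c=np.hstack([S["im"][160:250,350:430],S["im"][250:340,280:360]])
cv2.imwrite("pics/d.png",cv2.resize(c,None,fx=5,fy=5,interpolation=cv2.INTER_CUBIC)[...,::-1])
E
```

```text
top bar 269 [ 0.45856342 -0.15790609  0.13915037] [0.13062073 0.13985083 0.14316077] ((458.9877624511719, -158.57054138183594), (85.51924133300781, 14.776617050170898), 21.400972366333008)
disc 988 [ 453.4 -155.7] 110.9 [ 0.4568 -0.1534  0.0077] 0.0138
bush 94 [ 456.3 -152.3] 38.9 [ 0.4564 -0.1529  0.0334] 0.0446
carrier/samples 1583 [437.7 165.2] 55.9 [0.4372 0.164  0.0562] 0.0774
samples 449 [437.6 164.5] 53.7 [0.4376 0.1644 0.0691] 0.0823
rod 49 [437.5 164.7] 8.0 [0.4376 0.163  0.1164] 0.1287
base 570 [456.1 148.1] 101.4 [0.4367 0.1479 0.0118] 0.0179
scene bar 358 [ 0.45878846 -0.15490816  0.13527342] [0.12531952 0.13623744 0.14237737] ((460.1513977050781, -157.30160522460938), (85.86540222167969, 17.53475570678711), 21.21478843688965)
disc 643 [ 502.7 -269.9] 206.6 [ 0.4565 -0.1481  0.0086] 0.0137
bush 372 [452.8 -99.1] 79.3 [ 0.4552 -0.0979  0.0365] 0.0447
carrier/samples 2156 [438.4 164.1] 57.0 [0.4321 0.173  0.0573] 0.0794
samples 669 [437.4 164.2] 53.7 [0.4364 0.1682 0.0695] 0.0846
rod 151 [436.1 165.5] 7.8 [0.4355 0.1672 0.1098] 0.1266
base 1445 [470.4 107.3] 132.1 [0.4296 0.182  0.0117] 0.018
```

View pics/c.png

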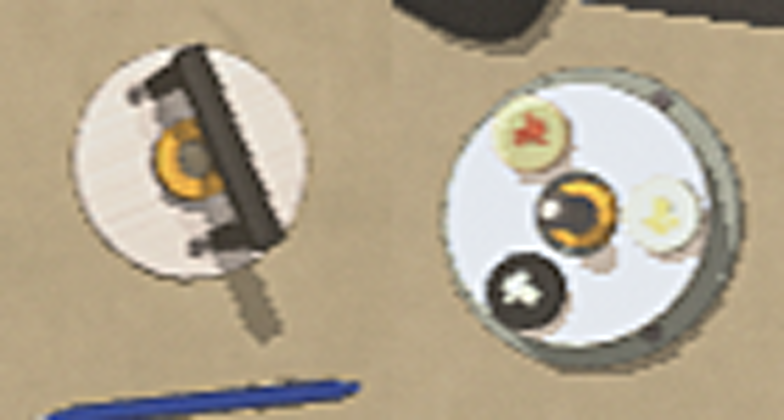

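View pics/d.png

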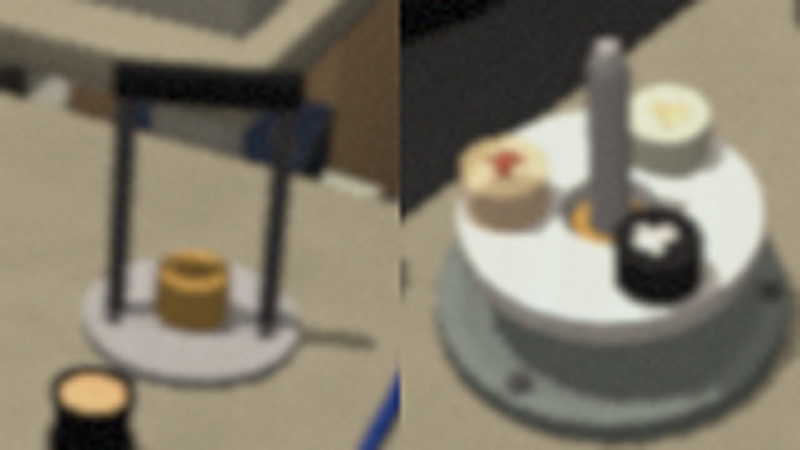

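The bar's centre is at (0.459, -0.1575), lying 21.4° from world x. The rod is at (0.4373, 0.1647). I'll move above the platen now.

Request:
move_arm([
  [0,[0.1,-0.1,0],0.02],
  [0,[0.9,-0.9,0],0.043],
  [0,[0.9,-0.9,0],0.043],
  [0,[0.9,-0.9,0],0.043],
  [0,[0.9,-0.9,0],0.043],
  [0,[0.9,-0.9,0],0.043],
  [0,[0.9,-0.9,0],0.043],
  [0,[0.9,-0.9,0],0.043],
  [0,[0.9,-0.9,0],0.043],
  [0,[0.9,-0.9,0],0.043],
  [0,[0.9,-0.9,0],0.043],
  [0,[0.9,-0.9,0],0.043],
])

```text
clock: 1.3
position: [0.4057, -0.2299, 0.4046]
ee_rot: [180.0, 0.0, 21.2]
wrist_force: [-0.5, 0.1, 0.2]
grip_width: 0.0854
gripper_force: 0.0
```

Request:
move_arm([
  [0,[0.12,-0.08,0],0],
  [0,[0.253,-0.161,0.0],0],
  [0,[0.253,-0.161,0.05],0],
  [0,[0.253,-0.161,0.15],0],
  [0,[0.253,-0.161,0.25],0],
  [0,[0.253,-0.161,0.33],0],
  [0,[0.253,-0.161,0.37],0],
  [0,[0.253,-0.161,0.39],0],
  [0,[0.253,-0.161,0.39],0],
  [0,[0.253,-0.161,0.39],0],
])

```text
clock: 2.3
position: [0.4596, -0.1564, 0.2882]
ee_rot: [180.0, -0.0, 21.3]
wrist_force: [-0.4, 0.4, 0.1]
grip_width: 0.0855
gripper_force: 0.0
```

```bash
python3 - <<'E'
from h import *
for n,b in(("top",(325,415,215,295)),("scene",(340,440,130,250))):
    im,d=snapshot(n);c=im[b[2]:b[3],b[0]:b[1]];cv2.imwrite(f"pics/g{n}.png",cv2.resize(c,(440,400),interpolation=cv2.INTER_CUBIC)[...,::-1])
a=cv2.imread("pics/gtop.png");e=cv2.imread("pics/gscene.png")[:400];cv2.imwrite("pics/g.png",np.hstack([a[:, :390],e[:, :390]]))
s=get_state();print(s["position"],s["ee_rot"],s["wrist_force"],s["clock"])
E
```

```text
[ 0.45971888 -0.1561863   0.28850607] [ 1.79938284e+02 -7.88474979e-02  2.13553835e+01] [-0.69462985  0.34719877  0.03816072] 2.4
```

View pics/g.png

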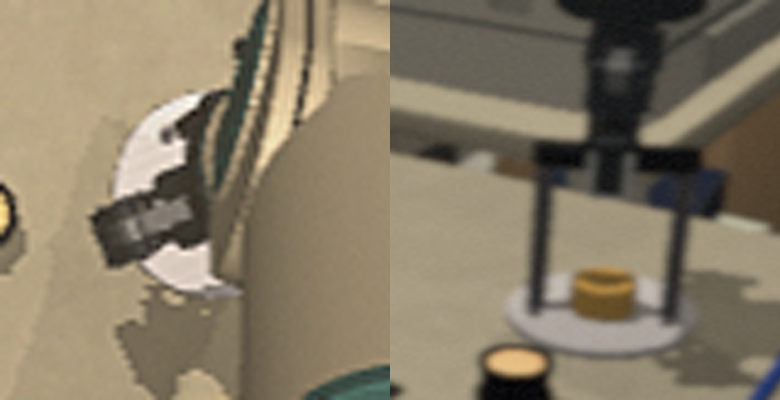

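The finger is centred on the bar: it shows at x≈610 between the uprights at 540 and 678. I'll close the gripper.

Request:
move_arm([
  [255,[0,0,0],0],
  [255,[0,0,0],0],
  [255,[0,0,0],0],
  [255,[0,0,0],0],
  [255,[0,0,0],0],
  [255,[0,0,0],0],
  [255,[0,0,0],0],
  [255,[0,0,0],0],
  [255,[0,0,0],0],
  [255,[0,0,0],0],
])

```text
clock: 3.4
position: [0.4594, -0.1558, 0.2876]
ee_rot: [-180.0, 0.0, 21.4]
wrist_force: [0.6, 1.1, -3.6]
grip_width: 0.013
gripper_force: 60.0
```

Request:
move_arm([
  [255,[0,0,-0.02],0],
  [255,[0,0,-0.08],0],
  [255,[0,0,-0.16],0],
  [255,[0,0,-0.24],0],
  [255,[0,0,-0.32],0],
  [255,[0,0,-0.4],0],
  [255,[0,0,-0.46],0],
  [255,[0,0,-0.49],0],
  [255,[0,0,-0.5],0],
  [255,[0,0,-0.5],0],
])

```text
clock: 4.4
position: [0.4592, -0.1558, 0.4375]
ee_rot: [-180.0, 0.0, 21.4]
wrist_force: [0.7, 0.1, -2.7]
grip_width: 0.0133
gripper_force: 60.0
```

```bash
python3 - <<'E'
from h import *
im,d,P=cloud("scene");cv2.imwrite("pics/l.png",im[...,::-1])
s=get_state();print(s["position"],s["ee_rot"],s["wrist_force"],s["moment"],s["grip_width"])
E
```

```text
[ 0.45908516 -0.15570507  0.43706442] [-1.79951012e+02  6.32182929e-02  2.13882406e+01] [-0.77015357 -0.1200643  -3.50666677] [ 0.02086288  0.03298501 -0.02217195] 0.013044877484404473
```

View pics/l.png

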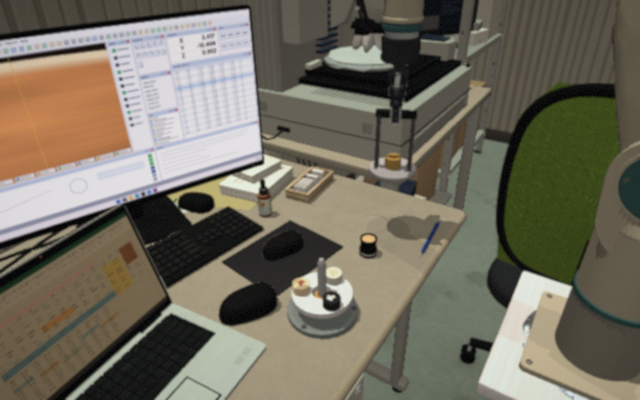

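The platen is lifted and hangs level (disc at 395,170). I'll carry it over the rod.

Request:
move_arm([
  [255,[0.01,-0.03,0],0],
  [255,[0.035,-0.11,0],0],
  [255,[0.073,-0.225,0],0],
  [255,[0.11,-0.34,0],0],
  [255,[0.148,-0.46,0],0],
  [255,[0.186,-0.575,0],0],
  [255,[0.223,-0.69,0],0],
  [255,[0.26,-0.805,0],0],
  [255,[0.292,-0.905,0],0],
  [255,[0.313,-0.97,0],0],
  [255,[0.323,-1.0,0],0],
  [255,[0.323,-1.0,0],0],
])

```text
clock: 5.65
position: [0.4398, 0.1601, 0.4371]
ee_rot: [-180.0, 0.1, 21.5]
wrist_force: [0.1, -0.4, -3.8]
grip_width: 0.0127
gripper_force: 60.0
```

Request:
move_arm([
  [255,[0,-0.02,0],0],
  [255,[0,-0.02,0],0],
  [255,[0,-0.02,0],0],
  [255,[0,-0.02,0],0],
  [255,[0,-0.02,0],0],
])

```text
clock: 6.15
position: [0.4382, 0.1639, 0.4378]
ee_rot: [180.0, -0.0, 21.3]
wrist_force: [0.6, 0.1, -3.7]
grip_width: 0.0131
gripper_force: 60.0
```

```bash
python3 - <<'E'
from h import *
for n in("scene","top"):
    im,d,P=cloud(n);np.savez(n+"1.npz",im=im,d=d,P=P)
    if n=="scene":
        c=im[150:345,230:430];cv2.imwrite("pics/r.png",cv2.resize(c,(610,595),interpolation=cv2.INTER_CUBIC)[...,::-1])
    b=(P[...,0]>.36)&(P[...,0]<.52)&(P[...,1]>.08)&(P[...,1]<.25)&(d>0)
    for l,z0,z1 in(("disc",.145,.166),("bushtop",.178,.192),("bar",.265,.3),("rod",.09,.13),("samples",.064,.08)):
        q=P[b&(P[...,2]>z0)&(P[...,2]<z1)]
        if len(q)>5: 
            c,r=cv2.minEnclosingCircle(q[:,:2].astype(np.float32)*1000);print(n,l,len(q),np.round(c,1),round(r,1),q.mean(0).round(4))
            if l=="bar":print(cv2.minAreaRect(q[:,:2].astype(np.float32)*1000))
s=get_state();print(s["position"],s["ee_rot"],s["wrist_force"])
E
```

```text
scene disc 1402 [437.6 162.3] 53.0 [0.4297 0.1765 0.1591]
scene bushtop 342 [436.6 166.1] 40.3 [0.4356 0.1652 0.1842]
scene bar 877 [435.6 166.6] 43.0 [0.4321 0.1702 0.2839]
((434.11199951171875, 169.386474609375), (85.6073226928711, 30.42884063720703), 26.999576568603516)
scene rod 94 [436.3 165.4] 7.5 [0.435  0.1683 0.1035]
scene samples 655 [437.3 164. ] 53.4 [0.436  0.1684 0.0693]
top disc 642 [437.2 162.9] 52.0 [0.4306 0.1401 0.1592]
top bushtop 69 [438.5 157.9] 40.4 [0.431  0.1543 0.1845]
top bar 91 [417.5 148.8] 22.3 [0.4068 0.1501 0.289 ]
((417.4123840332031, 151.80401611328125), (43.43455505371094, 16.607866287231445), 0.7562614679336548)
top rod 13 [436.9 169.5] 5.6 [0.437  0.1682 0.1212]
top samples 45 [436.4 120.6] 14.2 [0.4369 0.1173 0.0688]
[0.43814034 0.16410724 0.4377512 ] [ 1.79994724e+02 -2.70729025e-03  2.13499511e+01] [-0.0653708  -0.86082733 -3.37884416]
```

View pics/r.png

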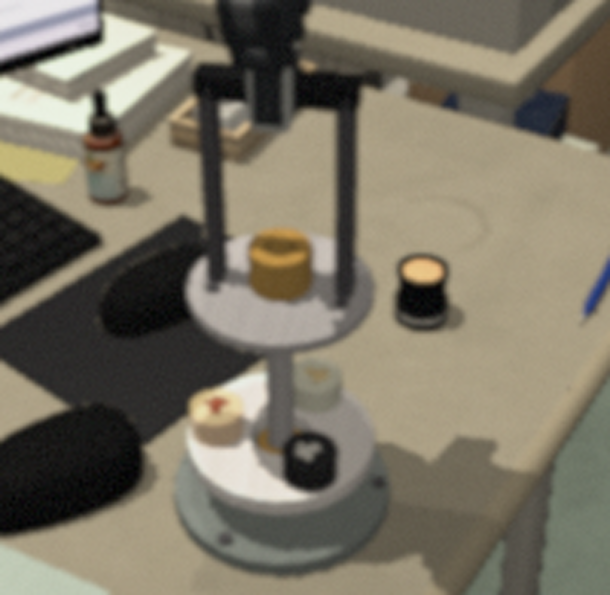

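The disc is hanging over the rod, with the bush at (280,262) and the rod at (282,400) in the crop. I'll refine the offset with fixed-radius cylinder fits in the same camera.

```bash
python3 - <<'E'
from h import *
from scipy.optimize import least_squares
def cyl(D,z0,z1,r,c0,lim):
    P=D["P"];m=(D["d"]>0)&(P[...,2]>z0)&(P[...,2]<z1)&(np.hypot(P[...,0]-c0[0],P[...,1]-c0[1])<lim)
    q=P[m][:,:2]
    f=least_squares(lambda c:np.hypot(*(q-c).T)-r,c0,loss="soft_l1",f_scale=.001)
    return len(q),(f.x*1000).round(2),round(1000*np.median(abs(f.fun)),2)
def rim(D,z0,z1,r,c0):
    P=D["P"];m=(D["d"]>0)&(P[...,2]>z0)&(P[...,2]<z1)&(np.hypot(P[...,0]-c0[0],P[...,1]-c0[1])<r+.008)
    q=P[m][:,:2];q=q[cv2.convexHull((q*1e3).astype(np.float32),returnPoints=False).ravel()]
    f=least_squares(lambda c:np.hypot(*(q-c).T)-r,c0,loss="soft_l1",f_scale=.001)
    return len(q),(f.x*1000).round(2),round(1000*np.median(abs(f.fun)),2)
S0=np.load("scene0.npz");S1=np.load("scene1.npz");T0=np.load("top0.npz");T1=np.load("top1.npz");c=np.array([.4374,.1645])
print("rod0",cyl(S0,.075,.114,.008,c,.014),"rod1",cyl(S1,.06,.114,.008,c,.014))
print("bush side",cyl(S1,.162,.182,.018,c,.024))
print("disc rim",rim(S1,.15,.162,.052,c),"carrier rim S0",rim(S0,.045,.062,.056,c))
print("top: disc",rim(T1,.15,.162,.052,c),"carrier",rim(T0,.045,.062,.056,c))
pc=np.array([.457,-.156]);print("start platen bush",cyl(S0,.012,.032,.018,pc,.024),rim(S0,.004,.012,.052,pc),rim(T0,.004,.012,.052,pc))
for n,D in(("s",S1),("t",T1)):
    P=D["P"];m=(D["d"]>0)&(abs(P[...,2]-.156)<.006)&(np.hypot(*(P[...,:2]-c).transpose(2,0,1))<.047);q=P[m]
    print(n,len(q),np.linalg.lstsq(np.c_[q[:,:2]-c,np.ones(len(q))],q[:,2],rcond=None)[0])
E
```

```text
rod0 (137, array([438.83, 162.9 ]), np.float64(0.55)) rod1 (189, array([439.13, 163.03]), np.float64(0.69))
bush side (238, array([437.49, 161.36]), np.float64(0.68))
disc rim (31, array([437.31, 162.25]), np.float64(0.86)) carrier rim S0 (33, array([438.88, 164.77]), np.float64(0.68))
top: disc (28, array([437.44, 163.31]), np.float64(0.32)) carrier (43, array([437.57, 165.09]), np.float64(0.62))
start platen bush (124, array([ 461.38, -159.59]), np.float64(0.97)) (25, array([ 460.9 , -157.36]), np.float64(0.24)) (16, array([ 454.87, -156.67]), np.float64(4.59))
s 960 [ 0.00496696 -0.01449289  0.15955625]
t 384 [ 0.00099322 -0.01721122  0.15848208]
```

Request:
move_arm([
  [255,[0.005,-0.004,0.01],0],
  [255,[0.005,-0.004,0.03],0],
  [255,[0.005,-0.004,0.05],0],
  [255,[0.005,-0.004,0.065],0],
  [255,[0.005,-0.004,0.072],0],
  [255,[0.005,-0.004,0.078],0],
  [255,[0.005,-0.004,0.084],0],
  [255,[0.005,-0.004,0.09],0],
  [255,[0.005,-0.004,0.096],0],
  [255,[0.005,-0.004,0.102],0],
  [255,[0.005,-0.004,0.105],0],
  [255,[0.005,-0.004,0.105],0],
])

```text
clock: 7.45
position: [0.439, 0.1661, 0.4061]
ee_rot: [180.0, 0.0, 21.4]
wrist_force: [-0.3, 0.6, -2.7]
grip_width: 0.0133
gripper_force: 60.1
```

Request:
move_arm([
  [255,[0,0,0.005],0],
  [255,[0,0,0.01],0],
  [255,[0,0,0.015],0],
  [255,[0,0,0.02],0],
  [255,[0,0,0.025],0],
  [255,[0,0,0.03],0],
  [255,[0,0,0.035],0],
  [255,[0,0,0.035],0],
  [255,[0,0,0.035],0],
])

```text
clock: 8.35
position: [0.439, 0.1661, 0.3957]
ee_rot: [-180.0, 0.0, 21.4]
wrist_force: [-0.9, 1.0, -3.8]
grip_width: 0.0129
gripper_force: 60.1
```

```bash
python3 - <<'E'
from h import *
for _ in range(4):
    snapshot("scene");s=get_state();print(s["position"].round(4),s["wrist_force"].round(2),s["moment"].round(3))
E
```

```text
[0.4391 0.1661 0.3958] [ 0.13 -0.15 -3.33] [0.012 0.001 0.05 ]
[0.4391 0.1661 0.3958] [ 0.4   0.03 -2.95] [0.024 0.007 0.01 ]
[0.4391 0.1661 0.3958] [ 0.08  0.44 -3.62] [ 0.055 -0.007 -0.039]
[0.4391 0.1661 0.3958] [ 0.07 -0.16 -3.21] [ 0.003 -0.057  0.001]
```

Request:
move_arm([
  [255,[0,0,0.007],0],
  [255,[0,0,0.015],0],
  [255,[0,0,0.023],0],
  [255,[0,0,0.031],0],
  [255,[0,0,0.039],0],
  [255,[0,0,0.047],0],
  [255,[0,0,0.055],0],
  [255,[0,0,0.063],0],
  [255,[0,0,0.071],0],
  [255,[0,0,0.079],0],
  [255,[0,0,0.086],0],
  [255,[0,0,0.09],0],
])

```text
clock: 9.75
position: [0.439, 0.1661, 0.3685]
ee_rot: [-180.0, 0.0, 21.4]
wrist_force: [-0.4, 0.5, -2.6]
grip_width: 0.0129
gripper_force: 60.1
```

```bash
python3 - <<'E'
from h import *
for _ in range(4):
    snapshot("scene");s=get_state();print(s["position"].round(4),s["wrist_force"].round(2),s["moment"].round(3))
E
```

```text
[0.439  0.1661 0.3684] [-0.46 -0.42 -3.28] [ 0.    -0.028 -0.001]
[0.439  0.1661 0.3685] [-0.27 -0.77 -3.41] [ 0.044  0.006 -0.025]
[0.439  0.1661 0.3687] [-0.07  0.62 -3.74] [-0.001 -0.028  0.01 ]
[0.4391 0.1661 0.3688] [-0.71 -0.14 -3.45] [ 0.039 -0.019 -0.036]
```

Threading is clean with no side load. I'll ease down to the samples.

Request:
move_arm([
  [255,[0,0,0.003],0],
  [255,[0,0,0.006],0],
  [255,[0,0,0.009],0],
  [255,[0,0,0.012],0],
  [255,[0,0,0.015],0],
  [255,[0,0,0.018],0],
  [255,[0,0,0.021],0],
  [255,[0,0,0.024],0],
  [255,[0,0,0.026],0],
  [255,[0,0,0.028],0],
])

```text
clock: 10.95
position: [0.439, 0.1661, 0.3603]
ee_rot: [-180.0, -0.0, 21.4]
wrist_force: [0.6, -0.6, -2.8]
grip_width: 0.0132
gripper_force: 60.1
```

Request:
move_arm([
  [255,[0,0,0.001],0],
  [255,[0,0,0.002],0],
  [255,[0,0,0.003],0],
  [255,[0,0,0.004],0],
  [255,[0,0,0.005],0],
  [255,[0,0,0.006],0],
])

```text
clock: 11.55
position: [0.439, 0.1661, 0.3585]
ee_rot: [-180.0, -0.0, 21.4]
wrist_force: [-0.8, -0.7, -3.6]
grip_width: 0.0129
gripper_force: 60.1
```

Request:
move_arm([
  [255,[0,0,0.001],0],
  [255,[0,0,0.002],0],
  [255,[0,0,0.003],0],
  [255,[0,0,0.004],0],
  [255,[0,0,0.005],0],
  [255,[0,0,0.006],0],
])

```text
clock: 12.15
position: [0.439, 0.1661, 0.3567]
ee_rot: [180.0, -0.0, 21.4]
wrist_force: [0.8, -0.7, -2.5]
grip_width: 0.0128
gripper_force: 60.1
```

Request:
move_arm([
  [255,[0,0,0.001],0],
  [255,[0,0,0.002],0],
  [255,[0,0,0.003],0],
  [255,[0,0,0.004],0],
  [255,[0,0,0.005],0],
  [255,[0,0,0.006],0],
])

```text
clock: 12.75
position: [0.4393, 0.166, 0.3553]
ee_rot: [180.0, -0.1, 21.4]
wrist_force: [0.2, -1.9, 4.8]
grip_width: 0.0128
gripper_force: 61.1
```

Contact with the samples. They slide at about 5 N, and the underside is at about 68.5 mm.

Request:
move_arm([
  [255,[0,0,0.001],0],
  [255,[0,0,0.002],0],
  [255,[0,0,0.003],0],
  [255,[0,0,0.004],0],
  [255,[0,0,0.005],0],
  [255,[0,0,0.006],0],
  [255,[0,0,0.007],0],
  [255,[0,0,0.008],0],
  [255,[0,0,0.009],0],
])

```text
clock: 13.65
position: [0.4391, 0.1661, 0.3522]
ee_rot: [180.0, -0.0, 21.4]
wrist_force: [0.7, -1.9, 3.5]
grip_width: 0.0128
gripper_force: 61.1
```

```bash
python3 - <<'E'
from h import *
for _ in range(4):
    snapshot("scene");s=get_state();print(s["position"].round(4),s["ee_rot"].round(2),s["wrist_force"].round(2),s["moment"].round(3))
E
```

```text
[0.4391 0.1661 0.3522] [ 1.800e+02 -2.000e-02  2.138e+01] [ 2.09 -2.08  5.48] [-0.362 -0.25   0.038]
[0.4391 0.1661 0.3522] [ 1.800e+02 -1.000e-02  2.138e+01] [ 1.22 -2.33  4.38] [-0.3   -0.252 -0.014]
[0.4391 0.1661 0.3522] [-1.800e+02 -1.000e-02  2.138e+01] [ 2.25 -0.86  5.03] [-0.375 -0.269 -0.01 ]
[0.4391 0.1661 0.3522] [ 1.800e+02 -1.000e-02  2.138e+01] [ 1.72 -2.01  3.99] [-0.313 -0.342  0.081]
```

Request:
move_arm([
  [255,[0,0.001,0.001],0],
  [255,[0.001,0.002,0.002],0],
  [255,[0.001,0.002,0.003],0],
])

```text
clock: 14.15
position: [0.4394, 0.1658, 0.3513]
ee_rot: [-180.0, 0.0, 21.4]
wrist_force: [0.9, -1.1, 4.4]
grip_width: 0.0129
gripper_force: 61.1
```

```bash
cat > st.py <<'E'
from h import *
r=[]
for _ in range(3):
    snapshot("scene");s=get_state();r.append(np.r_[s["position"]*1000,s["wrist_force"],s["moment"]])
print(np.mean(r,0).round(2))
E
python3 st.py
```

```text
[ 4.3943e+02  1.6580e+02  3.5124e+02  1.2300e+00 -7.2000e-01  4.4300e+00
 -2.0000e-02 -1.1000e-01 -0.0000e+00]
```

Request:
move_arm([
  [255,[0,0,0.001],0],
  [255,[0,0,0.002],0],
  [255,[0,0,0.003],0],
  [255,[0,0,0.004],0],
])

```text
clock: 14.7
position: [0.4395, 0.1657, 0.3501]
ee_rot: [-180.0, 0.0, 21.4]
wrist_force: [0.5, -0.7, 4.0]
grip_width: 0.0133
gripper_force: 61.1
```

Request:
move_arm([
  [255,[0,0,0.001],0],
  [255,[0,0,0.002],0],
  [255,[0,0,0.003],0],
  [255,[0,0,0.004],0],
])

```text
clock: 15.1
position: [0.4395, 0.1657, 0.3489]
ee_rot: [-180.0, 0.0, 21.4]
wrist_force: [0.0, -0.8, 4.2]
grip_width: 0.0132
gripper_force: 61.1
```

Request:
move_arm([
  [255,[0,0,0.001],0],
  [255,[0,0,0.002],0],
  [255,[0,0,0.003],0],
  [255,[0,0,0.004],0],
])

```text
clock: 15.5
position: [0.4395, 0.1657, 0.3477]
ee_rot: [-180.0, 0.0, 21.4]
wrist_force: [0.3, -0.2, 4.2]
grip_width: 0.013
gripper_force: 61.1
```

Request:
move_arm([
  [255,[0,0,0.001],0],
  [255,[0,0,0.002],0],
  [255,[0,0,0.003],0],
  [255,[0,0,0.004],0],
])

```text
clock: 15.9
position: [0.4395, 0.1656, 0.3465]
ee_rot: [180.0, 0.0, 21.4]
wrist_force: [0.3, -0.2, 5.1]
grip_width: 0.0128
gripper_force: 61.1
```

Request:
move_arm([
  [255,[0,0,0.001],0],
  [255,[0,0,0.002],0],
  [255,[0,0,0.003],0],
  [255,[0,0,0.004],0],
])

```text
clock: 16.3
position: [0.4395, 0.1657, 0.3453]
ee_rot: [-180.0, 0.0, 21.4]
wrist_force: [-0.7, -0.4, 5.0]
grip_width: 0.0128
gripper_force: 61.1
```

Request:
move_arm([
  [255,[0,0,0.001],0],
  [255,[0,0,0.002],0],
  [255,[0,0,0.003],0],
  [255,[0,0,0.004],0],
])

```text
clock: 16.7
position: [0.4395, 0.1656, 0.3441]
ee_rot: [180.0, 0.0, 21.4]
wrist_force: [-0.6, -0.9, 4.2]
grip_width: 0.0128
gripper_force: 61.1
```

Request:
move_arm([
  [255,[0,0,0.001],0],
  [255,[0,0,0.002],0],
  [255,[0,0,0.003],0],
  [255,[0,0,0.004],0],
])

```text
clock: 17.1
position: [0.4395, 0.1657, 0.3429]
ee_rot: [180.0, 0.0, 21.4]
wrist_force: [-0.4, 0.1, 4.4]
grip_width: 0.0127
gripper_force: 61.1
```

Request:
move_arm([
  [255,[0,0,0.001],0],
  [255,[0,0,0.002],0],
  [255,[0,0,0.003],0],
  [255,[0,0,0.004],0],
])

```text
clock: 17.5
position: [0.4395, 0.1656, 0.3417]
ee_rot: [-180.0, -0.0, 21.4]
wrist_force: [-0.2, 0.3, 5.4]
grip_width: 0.0128
gripper_force: 61.1
```

Request:
move_arm([
  [255,[0,0,0.001],0],
  [255,[0,0,0.002],0],
  [255,[0,0,0.003],0],
  [255,[0,0,0.004],0],
])

```text
clock: 17.9
position: [0.4395, 0.1656, 0.3405]
ee_rot: [180.0, 0.0, 21.4]
wrist_force: [0.1, -0.3, 5.2]
grip_width: 0.013
gripper_force: 61.1
```

Request:
move_arm([
  [255,[0,0,0.001],0],
  [255,[0,0,0.002],0],
  [255,[0,0,0.003],0],
  [255,[0,0,0.004],0],
])

```text
clock: 18.3
position: [0.4395, 0.1657, 0.3393]
ee_rot: [-180.0, -0.0, 21.4]
wrist_force: [-0.7, -0.3, 4.9]
grip_width: 0.0128
gripper_force: 61.1
```

Request:
move_arm([
  [255,[0,0,0.001],0],
  [255,[0,0,0.002],0],
  [255,[0,0,0.003],0],
  [255,[0,0,0.004],0],
])

```text
clock: 18.7
position: [0.4395, 0.1656, 0.3381]
ee_rot: [180.0, -0.0, 21.4]
wrist_force: [-0.5, 0.2, 4.7]
grip_width: 0.0131
gripper_force: 61.1
```

Request:
move_arm([
  [255,[0,0,0.001],0],
  [255,[0,0,0.002],0],
  [255,[0,0,0.003],0],
  [255,[0,0,0.004],0],
])

```text
clock: 19.1
position: [0.4395, 0.1657, 0.3369]
ee_rot: [-180.0, -0.0, 21.4]
wrist_force: [0.2, 0.3, 5.7]
grip_width: 0.013
gripper_force: 61.1
```

Request:
move_arm([
  [255,[0,0,0.001],0],
  [255,[0,0,0.002],0],
  [255,[0,0,0.003],0],
  [255,[0,0,0.004],0],
])

```text
clock: 19.5
position: [0.4395, 0.1656, 0.3357]
ee_rot: [180.0, -0.0, 21.4]
wrist_force: [-0.0, 0.2, 5.0]
grip_width: 0.013
gripper_force: 61.1
```

Request:
move_arm([
  [255,[0,0,0.001],0],
  [255,[0,0,0.002],0],
  [255,[0,0,0.003],0],
  [255,[0,0,0.004],0],
])

```text
clock: 19.9
position: [0.4395, 0.1656, 0.3345]
ee_rot: [180.0, -0.0, 21.4]
wrist_force: [-0.4, 0.1, 6.0]
grip_width: 0.013
gripper_force: 61.1
```

Request:
move_arm([
  [255,[0,0,0.001],0],
  [255,[0,0,0.002],0],
  [255,[0,0,0.003],0],
  [255,[0,0,0.004],0],
])

```text
clock: 20.3
position: [0.4395, 0.1657, 0.3333]
ee_rot: [-180.0, -0.0, 21.4]
wrist_force: [0.6, 0.4, 4.8]
grip_width: 0.0131
gripper_force: 61.1
```

Request:
move_arm([
  [255,[0,0,0.001],0],
  [255,[0,0,0.002],0],
  [255,[0,0,0.003],0],
  [255,[0,0,0.004],0],
])

```text
clock: 20.7
position: [0.4396, 0.1657, 0.3322]
ee_rot: [180.0, -0.0, 21.4]
wrist_force: [-1.2, -0.4, 7.8]
grip_width: 0.013
gripper_force: 61.7
```

Request:
move_arm([
  [255,[0,0,0.0005],0],
  [255,[0,0,0.001],0],
])

```text
clock: 20.9
position: [0.4396, 0.1657, 0.3322]
ee_rot: [180.0, -0.0, 21.4]
wrist_force: [-0.7, -0.7, 9.7]
grip_width: 0.0129
gripper_force: 61.8
```

```bash
python3 st.py
```

```text
[ 4.3956e+02  1.6565e+02  3.3216e+02 -1.0600e+00 -7.9000e-01  8.3200e+00
  3.0000e-02  4.1000e-01 -0.0000e+00]
```

The collar is found: z has stopped at 0.3322 and the force is rising. I'll press to about 15 N.

Request:
move_arm([
  [255,[0,0,0.0005],0],
  [255,[0,0,0.001],0],
  [255,[0,0,0.0015],0],
  [255,[0,0,0.0015],0],
])

```text
clock: 21.45
position: [0.4396, 0.1657, 0.3321]
ee_rot: [180.0, -0.0, 21.4]
wrist_force: [-1.2, -1.4, 12.7]
grip_width: 0.0132
gripper_force: 62.4
```

```bash
python3 st.py
```

```text
[ 4.3957e+02  1.6566e+02  3.3213e+02 -1.9700e+00 -7.1000e-01  1.2830e+01
 -4.0000e-02  5.7000e-01 -1.0000e-02]
```

Request:
move_arm([
  [255,[0,0,0.0005],0],
  [255,[0,0,0.001],0],
  [255,[0,0,0.001],0],
  [255,[0,0,0.001],0],
  [255,[0,0,0.001],0],
  [255,[0,0,0.001],0],
  [255,[0,0,0.001],0],
  [255,[0,0,0.001],0],
  [255,[0,0,0.001],0],
  [255,[0,0,0.001],0],
  [255,[0,0,0.001],0],
  [255,[0,0,0.001],0],
])

```text
clock: 22.8
position: [0.4396, 0.1657, 0.3321]
ee_rot: [180.0, -0.1, 21.4]
wrist_force: [-2.3, -2.2, 15.3]
grip_width: 0.013
gripper_force: 62.8
```

```bash
python3 st.py
```

```text
[ 4.3957e+02  1.6567e+02  3.3209e+02 -2.4700e+00 -1.3700e+00  1.5650e+01
 -5.0000e-02  7.3000e-01  2.0000e-02]
```

The press held about 15.5 N for over 1 s. I'll ease the force off, then release.

Request:
move_arm([
  [255,[0,0,-0.001],0],
  [255,[0,0,-0.002],0],
  [255,[0,0,-0.003],0],
  [255,[0,0,-0.004],0],
  [255,[0,0,-0.004],0],
])

```text
clock: 23.45
position: [0.4395, 0.1657, 0.3322]
ee_rot: [-180.0, 0.0, 21.4]
wrist_force: [-0.2, 1.0, 3.8]
grip_width: 0.0129
gripper_force: 61.0
```

```bash
python3 st.py
```

```text
[4.3950e+02 1.6573e+02 3.3218e+02 3.0000e-01 8.8000e-01 3.2400e+00
 2.2000e-01 2.0000e-01 1.0000e-02]
```

Request:
move_arm([
  [200,[0,0,0],0],
  [180,[0,0,0],0],
  [150,[0,0,0],0],
  [100,[0,0,0],0],
  [50,[0,0,0],0],
  [0,[0,0,0],0],
  [0,[0,0,0],0],
  [0,[0,0,0],0],
  [0,[0,0,0],0],
  [0,[0,0,0],0],
])

```text
clock: 24.6
position: [0.4395, 0.1656, 0.3323]
ee_rot: [180.0, -0.0, 21.4]
wrist_force: [0.0, 0.3, -0.2]
grip_width: 0.0852
gripper_force: 0.0
```

```bash
python3 st.py
```

```text
[ 4.3953e+02  1.6565e+02  3.3229e+02 -3.6000e-01  2.3000e-01 -4.6000e-01
 -1.0000e-02 -0.0000e+00 -0.0000e+00]
```

Request:
move_arm([
  [0,[0,0,-0.01],0],
  [0,[0,0,-0.04],0],
  [0,[0,0,-0.1],0],
  [0,[0,0,-0.18],0],
  [0,[0,0,-0.26],0],
  [0,[0,0,-0.33],0],
  [0,[0,0,-0.37],0],
  [0,[0,0,-0.4],0],
  [0,[0,0,-0.4],0],
  [0,[0,0,-0.4],0],
])

```text
clock: 25.75
position: [0.4393, 0.1655, 0.4521]
ee_rot: [180.0, 0.0, 21.4]
wrist_force: [0.4, 0.8, 0.1]
grip_width: 0.0852
gripper_force: 0.0
```

```bash
python3 - <<'E'
from h import *
im,d,P=cloud("scene");c=im[180:345,230:410];cv2.imwrite("pics/e.png",cv2.resize(c,(600,550),interpolation=cv2.INTER_CUBIC)[...,::-1])
c=np.array([.438,.1645]);m=(d>0)&(abs(P[...,2]-.053)<.006)&(np.hypot(*(P[...,:2]-c).transpose(2,0,1))<.047);q=P[m]
print(len(q),np.linalg.lstsq(np.c_[q[:,:2]-c,np.ones(len(q))],q[:,2],rcond=None)[0],get_state()["position"])
E
```

```text
994 [-0.00093907 -0.00333096  0.05393204] [0.43925168 0.16553382 0.45175308]
```

View pics/e.png

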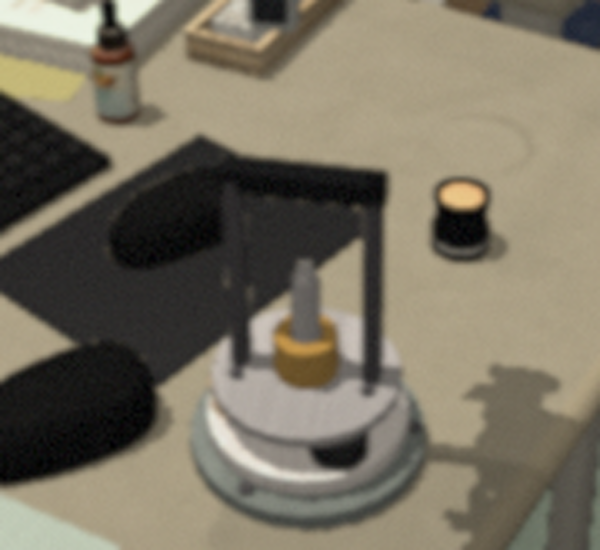

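The platen sits level on the rod with the rod through the bush at (305,340). The gripper is clear and the other objects haven't moved.

```bash
python3 -c "from plant import *;print(job_done())"
```

```text
the job is handed in; nothing more can be done
None
```

The platen is threaded on the rod and was pressed onto the stop collar at about 15.5 N by the hand for just over a second, then released. It sits level with its underside about 46 mm above the worktop. The job is handed in, but no verdict came back.

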